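# Put the second tier on the spice turntable

### The arm

A 7-joint arm with a two-finger parallel gripper is mounted at the origin on the work surface. World frame = base frame: x ahead of the robot, y to its left, z up, the work surface at z = 0. Lengths are in m, angles in rad, forces in N, time in s.
With the tool pointing down it reaches from about 0.425 to 0.925 m from the base axis. Payload 6.8 kg.
Tool frame: the origin (TCP) lies at the very end of the fingers, on their centre line; the grasp point (between the pads) lies 19 mm behind it; z points along the fingers, y is the line along which they close (so a half turn about z gives the same grasp; the last joint's range is limited). The gripper opens to 88 mm and grips with 3 to 60 N. Pads are 20 mm wide; open, the fingers measure 115 mm over their backs; the gripper's body (75 mm by 178 mm) begins 61 mm behind the grasp point.
Start: joints at [-1.208, 0.477, 0.022, 1.555, -0.011, 1.109, -0.083], TCP at [0.306, 0.602, 0.223] pointing down, gripper open.
Joint ranges: [-2.96, 2.96], [-0.34, 2.1], [-1.41, 1.46], [0.24, 2.44], [-1.37, 4.51], [0.17, 1.92], [-2.96, 2.96]. Speed limits (rad/s): [2.39, 2.39, 3.14, 3.14, 3.14, 3.14, 3.14].

### API

Orientations are given as a rotation vector (axis times angle).
In Python, from plant import ctrl gives the robot as it stands.
- The arm moves only by the tool drive_tool, never from a script. Its argument "motion" is a list that holds one entry, the list of rows, each a list of 5 numbers: the opening, from -1 (shut) to 1 (fully open), so that 0 is half open, then the shift along the tool's x, y, z in m, then the turn about the tool's z in degrees. A call has 1 to 20 rows; each row is the pose to reach, as a shift and turn from the pose commanded when the call began, along the tool's axes at that moment; what a row does not reach only later rows make up. A row lasts 1/10 s, in which the tool goes at most 50 mm and 8.59 degrees, less where a joint would pass 70% of its speed; a pose out of reach is approached as far as the arm can. A call with a gripper value outside its range is refused whole. The fingers move at their own pace and stop on an object; "force" is the grip in N (left out, the last holds). Time passes only in rows, so rows that repeat a pose let the fingers close. It gives the time, the measured TCP pose, the force, the opening and the grip force at its end, in the units of the state.
- ctrl.sense(): the state, without advancing time (a new reading comes with each control period).
- ctrl.grab_frame(name): name is "side" or "top"; returns a dict with "frame" (420x560x3 uint8, red, green, blue), "fx", "fy", "cx", "cy" (pixels), "T" (4x4, takes a point from camera to world coordinates). Camera axes: x right, y down, z forward; pixel columns grow to the right and rows downward; lengths in m; the calibration is good to about 2 mm. A picture is of the moment at which its call begins. There is no depth.
- ctrl.finish_job(): hands the job in; it is judged then, once.
Trained networks look in a picture, given as the dict that the camera call returned (one of the last four; its "shot" number tells which), for a name from the list of things; names that differ only in an ending like _2 or _b are one class to them, and where a whole thing is asked for, a point or a joint stands for the part that bears it (a point fixed in the world has none). Each returns a list of dicts, best first, with "p" (0 to 1); they miss things now and then, are a little off and sometimes report something else, mostly with a low value. They report only what shows in the picture. A call takes as long as a camera call.
- ctrl.spot_in(picture, thing): "centre" ([x, y, z] in m, in world coordinates, good to about 4 mm: the middle of the surface that is visible of it).
The state is a dict: "t": time; "joints": joint angles; "qd": joint speeds; "joint_torque": joint torques, N m; "ee_pos": TCP position; "tcp_rot": TCP orientation; "contact_force": force on the tool from outside, world axes, zero at the start; "wrist_torque": the same for the moment, N m; "width": opening from 0.0 (shut) to 1.0 (fully open); "grip_force": force on a finger pad.
Only numpy, scipy, OpenCV 4.12 (cv2) and the standard library are available. Lean on these libraries where they do the work, as an engineer would, in place of code of your own. Each camera call takes 0.05 s, during which the arm holds its last target. There are 200 camera calls.

### The job

Put the second tier on the black turntable: take the two steel column sections that together raise the upper tray by 85 mm, plug the longer one onto the turntable's centre spigot and the shorter one on top of it, then plug on the upper tray and last the knob. Every part must end upright, fully home on the one below, and let go. Leave the unused section, the three jars on the turntable and the egg cup standing where they are.

Things in the scene. Friction and masses are not known exactly. Their poses are not given: they have to be found in the camera images.
- turntable: Black plastic turntable, 240 mm across; does not shift, but its tray turns stiffly. Origin: on its upright axis at counter height. Tray floor 14 mm up, rim 26 mm. Central boss 44 mm across, flat top 20 mm up, with a white spigot 19 mm diameter, 14 mm high, tapering to 12 mm (tip 34 mm up). Three jars stand on the tray, about 83 mm from the axis.
- section_a: Shortest of three upright steel tube sections: 40 mm diameter, body 25 mm long, plus a white spigot on top (19 mm diameter, 14 mm high, tapering to 12 mm). Underneath a socket 25 mm wide, 16 mm deep, a loose fit over the spigot of the part below; home, its flat end rests on the flat face round that spigot. Origin: centre of its underside; z up. About 70 g.
- section_b: Middle of three upright steel tube sections: 40 mm diameter, body 40 mm long, plus a white spigot on top (19 mm diameter, 14 mm high, tapering to 12 mm). Underneath a socket 25 mm wide, 16 mm deep, a loose fit over the spigot of the part below; home, its flat end rests on the flat face round that spigot. Origin: centre of its underside; z up. About 90 g.
- section_c: Longest of three upright steel tube sections: 40 mm diameter, body 60 mm long, plus a white spigot on top (19 mm diameter, 14 mm high, tapering to 12 mm). Underneath a socket 25 mm wide, 16 mm deep, a loose fit over the spigot of the part below; home, its flat end rests on the flat face round that spigot. Origin: centre of its underside; z up. About 110 g.
- upper_tray: Black plastic round tray, 170 mm across, floor 4 mm thick, rim 16 mm high, lying flat. Take it by the central hub: 42 mm diameter, flat top 30 mm above the underside, white tapered spigot 19 mm diameter, 14 mm high on top. Under the hub a socket 25 mm wide, 16 mm deep; home, the underside rests on the flat top of the section below. Origin: centre of its underside; z up. About 160 g.
- knob: Black plastic knob, 40 mm diameter, 42 mm high, straight-sided for 28 mm, domed top, no spigot, standing on its flat end. Underneath a socket 25 mm wide, 16 mm deep, fits over the spigot of the upper tray; home, its flat end rests on the top of the hub. Origin: centre of its underside; z up. About 40 g.
- jar_1: Empty glass spice jar with a red cap, 43 mm in diameter, 70 mm high, 110 g, standing loose on the turntable's tray (cap top 84 mm above the counter). Not to be disturbed. Origin: centre of its underside; z up.
- jar_2: Empty glass spice jar with a red cap, 43 mm in diameter, 70 mm high, 110 g, standing loose on the turntable's tray (cap top 84 mm above the counter). Not to be disturbed. Origin: centre of its underside; z up.
- jar_3: Empty glass spice jar with a red cap, 43 mm in diameter, 70 mm high, 110 g, standing loose on the turntable's tray (cap top 84 mm above the counter). Not to be disturbed. Origin: centre of its underside; z up.
- egg_cup: Lime-green plastic egg cup, 49 mm across the rim, 54 mm high, loose on the counter. Not to be disturbed. Origin: centre of its underside; z up.

How it is judged:
By the outcome, as a careful person would: the job done as asked, in the order asked, and still so for the second after the job is handed in, with the robot touching nothing.
It also fails if it takes over 128 s, if anything falls off the work surface, if the arm or the gripper's body presses on something with over 40 N, if the wrist force passes 120 N, or if a joint passes its speed limit or range.

## Working session

There is one attempt and no reset: what is moved stays moved. The work goes in short steps, Python scripts to look and compute and a tool call to move; the robot and the scene stay as the last step left them, time stands still between calls to the robot, and variables do not carry over. Pictures are saved under pics/ and viewed, at most 14 in all, crops included, and the job is handed in when it is done.

Besides the shell and the picture viewer there is one more tool, called after "Request:" as name(argument=value, ...), one argument or row to a line, values as JSON. drive_tool: Moves the arm, as the interface text tells. Its arguments: {"type":"object","properties":{"motion":{"type":"array"},"force":{"type":"number"}},"required":["motion"]}

```bash
ls; mkdir -p pics; python3 - <<'E'
from plant import ctrl
import cv2,numpy as np
s=ctrl.sense(); print(s['ee_pos'],s['tcp_rot'],s['width'],s['t'])
for n in('side','top'):
    f=ctrl.grab_frame(n); cv2.imwrite(f'pics/{n}0.png',f['frame'][:,:,::-1]); print(n,f['fx'],f['cx'],f['cy'],np.round(f['T'],3).tolist())
    for t in ['turntable','section_a','upper_tray','knob','jar_1','egg_cup']:
        print(t,[(np.round(d['centre'],3).tolist(),round(d['p'],2)) for d in ctrl.spot_in(f,t)])
E
```

```text
pics
[0.30589682 0.60104156 0.22169754] [-7.32576221e-01 -3.05468045e+00  2.76025531e-03] 0.9963780117650857 0.0
side 482.0634662412396 281.453041521025 205.9209509111365 [[0.836, -0.288, 0.467, 0.082], [-0.549, -0.45, 0.704, -0.765], [0.008, -0.845, -0.535, 0.613], [0.0, 0.0, 0.0, 1.0]]
turntable [([0.479, 0.235, 0.009], 0.94)]
section_a [([0.456, -0.071, 0.045], 0.75), ([0.612, -0.058, 0.036], 0.64), ([0.471, 0.038, 0.027], 0.61)]
upper_tray [([0.547, -0.299, 0.008], 0.61)]
knob [([0.39, 0.238, 0.061], 0.58), ([0.645, 0.042, 0.029], 0.51)]
jar_1 [([0.505, 0.327, 0.053], 0.81), ([0.529, 0.187, 0.057], 0.75), ([0.392, 0.24, 0.06], 0.68), ([0.46, -0.073, 0.045], 0.56)]
egg_cup [([0.768, -0.078, 0.042], 0.92), ([0.508, 0.328, 0.055], 0.69), ([0.392, 0.24, 0.062], 0.5)]
top 461.3123681431253 271.68074882945945 217.10210743473257 [[-0.017, -0.994, 0.108, 0.504], [-1.0, 0.014, -0.026, 0.013], [0.025, -0.109, -0.994, 1.035], [0.0, 0.0, 0.0, 1.0]]
turntable [([0.475, 0.262, 0.014], 0.96)]
section_a [([0.62, -0.044, 0.041], 0.68), ([0.465, -0.057, 0.058], 0.62), ([0.473, 0.053, 0.025], 0.59)]
upper_tray [([0.553, -0.288, 0.005], 0.96)]
knob [([0.649, 0.052, 0.037], 0.57), ([0.621, -0.044, 0.039], 0.5), ([0.464, -0.059, 0.056], 0.34)]
jar_1 [([0.529, 0.195, 0.084], 0.91), ([0.515, 0.334, 0.084], 0.68), ([0.398, 0.248, 0.083], 0.62)]
egg_cup [([0.776, -0.071, 0.028], 0.58)]
```

View pics/side0.png

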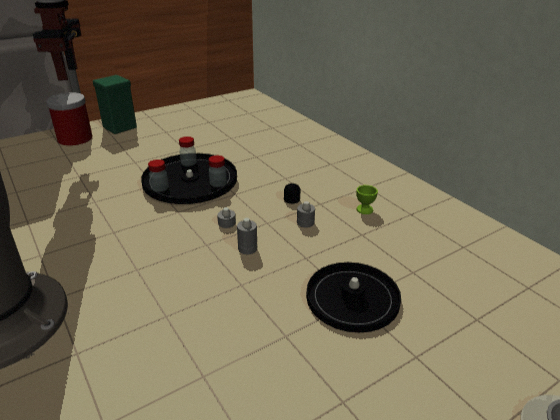

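View pics/top0.png

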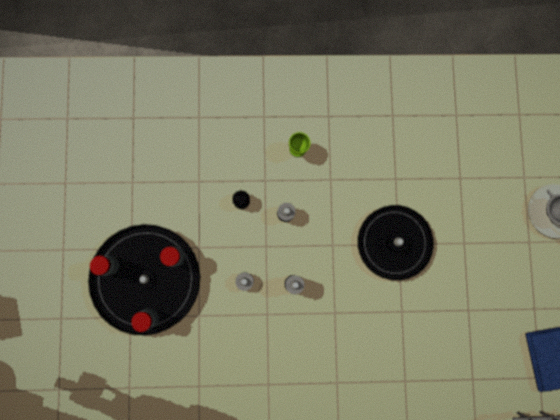

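The pictures show the longest section (c) at side (247,236), the middle one (b) at (306,215) and the shortest (a) at (227,218). 60 + 25 = 85, so I use c and a. In the top picture their spigots are at c (295,285) and a (244,282), with the turntable spigot at (144,280), the tray hub at (399,242) and the knob at (241,200).

```bash
cat > h.py <<'E'
from plant import ctrl
import cv2,numpy as np
from scipy.spatial.transform import Rotation as Ro
def ray(f,u,v,z):
    T=f['T'];d=T[:3,:3]@np.array([(u-f['cx'])/f['fx'],(v-f['cy'])/f['fy'],1]);o=T[:3,3]
    return o+d*(z-o[2])/d[2]
def proj(f,p):
    T=f['T'];q=T[:3,:3].T@(np.array(p)-T[:3,3]);return f['fx']*q[0]/q[2]+f['cx'],f['fy']*q[1]/q[2]+f['cy']
def blob(f,u,v,r=9,frac=.6,dark=False):
    g=f['frame'].astype(float).min(2)
    w=g[v-r:v+r+1,u-r:u+r+1]
    if dark:w=255-w
    m=(w>w.min()+frac*(w.max()-w.min())).astype(np.uint8)
    n,l,s,c=cv2.connectedComponentsWithStats(m)
    i=min(range(1,n),key=lambda i:np.hypot(*(c[i]-r)) - .05*s[i,4]); ys,xs=np.nonzero(l==i)
    return xs.mean()+u-r,ys.mean()+v-r,len(xs)
def go(p,yaw=None):
    s=ctrl.sense();R=Ro.from_rotvec(s['tcp_rot']).as_matrix()
    print('t',round(s['t'],2),'at',np.round(s['ee_pos'],4),'F',np.round(s['contact_force'],1),'w',round(s['width'],3),'tooly',np.round(R[:,1],3),'z',np.round(R[:,2],3))
    print('delta',np.round(R.T@(np.array(p)-s['ee_pos']),4))
E
python3 - <<'E'
from h import *
top=ctrl.grab_frame('top');side=ctrl.grab_frame('side')
for n,z,a,b in [('tt',.030,(144,280),(190,174)),('a',.035,(244,282),(227,211)),('b',.05,(286,212),(306,207)),('c',.07,(295,285),(247,223)),('tray',.04,(399,242),(354,284))]:
    x=blob(top,*a);y=blob(side,*b); print(n,np.round(x,1),np.round(y,1),np.round(ray(top,*x[:2],z),4),np.round(ray(side,*y[:2],z),4))
x=blob(top,241,200,16,.6,True);y=blob(side,292,193,15,.6,True);print('knob',x,y,ray(top,*x[:2],.036),ray(side,*y[:2],.021))
# rim ellipses in top
g=top['frame'].max(2);m=(g<70).astype(np.uint8)
for n,u,v,z in[('tt',144,280,.02),('tray',396,242,.01)]:
    k=np.zeros_like(m);cv2.circle(k,(u,v),66 if n=='tt' else 46,1,-1)
    c=max(cv2.findContours(m*k,0,2)[0],key=cv2.contourArea);e=cv2.fitEllipse(cv2.convexHull(c));print(n,e,ray(top,*e[0],z))
def crop(f,u,v,r):return cv2.resize(f['frame'][v-r:v+r,u-r:u+r,::-1],(260,260),interpolation=cv2.INTER_NEAREST)
cv2.imwrite('pics/crops.png',np.vstack([np.hstack([crop(top,u,v,20) for u,v in[(144,280),(295,285),(399,242)]]),np.hstack([crop(top,u,v,20) for u,v in[(244,282),(241,200),(286,212)]])]))
E
```

```text
tt [142.4 278.8  33. ] [188.7 171.8  20. ] [0.4839 0.2666 0.03  ] [0.4815 0.264  0.03  ]
a [243.4 281.2  23. ] [228.8 209.8 147. ] [0.475 0.05  0.035] [0.4799 0.0448 0.035 ]
b [286.1 210.2  24. ] [307.9 203.6 161. ] [ 0.6255 -0.0441  0.05  ] [ 0.6279 -0.0476  0.05  ]
c [294.8 284.7  23. ] [246.7 219.5 193. ] [ 0.4669 -0.0578  0.07  ] [ 0.4692 -0.0556  0.07  ]
tray [398.9 241.3  35. ] [354.2 279.6  30. ] [ 0.5553 -0.2886  0.04  ] [ 0.5565 -0.2878  0.04  ]
knob (np.float64(241.07480314960628), np.float64(199.53543307086613), 254) (np.float64(291.625), np.float64(193.7147435897436), 312) [0.65200875 0.05320134 0.036     ] [0.64943403 0.04654789 0.021     ]
tt ((144.0801239013672, 279.4732971191406), (109.3046646118164, 113.0842514038086), 58.20140838623047) [0.48209807 0.26553368 0.02      ]
tray ((395.4700622558594, 242.43478393554688), (74.2656021118164, 76.60092163085938), 123.83052062988281) [ 0.55430086 -0.28992535  0.01      ]
```

View pics/crops.png

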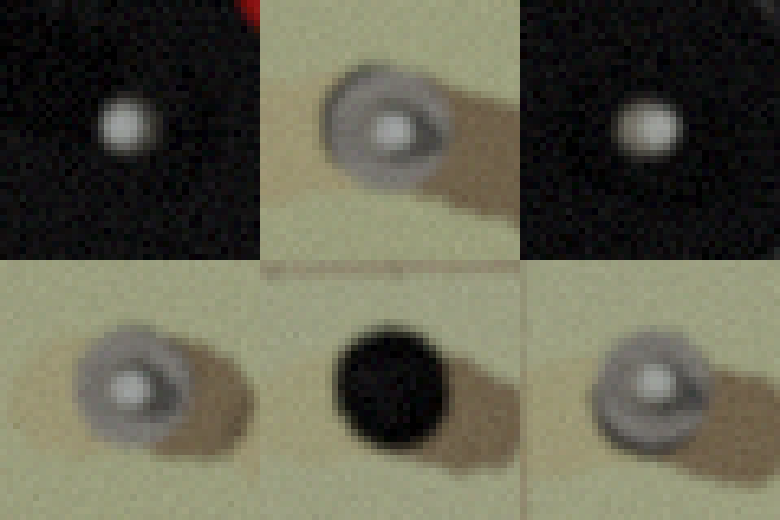

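The crops confirm that the blob centres sit on the spigots and on the knob. I now work out the move to section c at (0.467, -0.058).

```bash
python3 -c "
from h import *
go([.467,-.058,.13])"
```

```text
t 0.8 at [0.3062 0.6016 0.2227] F [ 0.3 -0.6 -0.1] w 1.003 tooly [0.454 0.891 0.   ] z [ 0.  0. -1.]
delta [-0.4425 -0.5149  0.0927]
```

Request:
drive_tool(
  motion=[
    [[1,-0.4425,-0.515,0,0],[1,-0.4425,-0.515,0,0],[1,-0.4425,-0.515,0,0],[1,-0.4425,-0.515,0,0],[1,-0.4425,-0.515,0,0],[1,-0.4425,-0.515,0,0],[1,-0.4425,-0.515,0,0],[1,-0.4425,-0.515,0,0],[1,-0.4425,-0.515,0,0],[1,-0.4425,-0.515,0,0],[1,-0.4425,-0.515,0,0],[1,-0.4425,-0.515,0,0],[1,-0.4425,-0.515,0,0],[1,-0.4425,-0.515,0.04,0],[1,-0.4425,-0.515,0.09,0],[1,-0.4425,-0.515,0.09,0],[1,-0.4425,-0.515,0.09,0],[1,-0.4425,-0.515,0.09,0],[1,-0.4425,-0.515,0.09,0],[1,-0.4425,-0.515,0.09,0]],
  ],
  force=20,
)

```text
t: 2.8
ee_pos: [0.468, -0.0575, 0.1343]
tcp_rot: [0.73, 3.053, 0.002]
contact_force: [-1.0, -0.6, 0.2]
width: 0.998
grip_force: 0.0
```

```bash
python3 -c "
from h import *
go([.467,-.058,.03])"
```

```text
t 2.8 at [ 0.468  -0.0575  0.1343] F [-1.  -0.6  0.2] w 0.998 tooly [0.453 0.892 0.002] z [ 0.003  0.001 -1.   ]
delta [ 0.0009 -0.0011  0.1043]
```

Request:
drive_tool(
  motion=[
    [[1,0.001,-0.001,0.04,0],[1,0.001,-0.001,0.075,0],[1,0.001,-0.001,0.1,0],[1,0.001,-0.001,0.104,0],[1,0.001,-0.001,0.104,0],[-1,0.001,-0.001,0.104,0],[-1,0.001,-0.001,0.104,0],[-1,0.001,-0.001,0.104,0],[-1,0.001,-0.001,0.104,0],[-1,0.001,-0.001,0.104,0],[-1,0.001,-0.001,0.104,0],[-1,0.001,-0.001,0.104,0],[-1,0.001,-0.001,0.104,0]],
  ],
  force=20,
)

```text
t: 4.1
ee_pos: [0.4656, -0.0585, 0.0287]
tcp_rot: [-0.733, -3.055, -0.0]
contact_force: [0.3, 0.8, 2.8]
width: 0.456
grip_force: 20.0
```

```bash
python3 -c "
from h import *
go([.4825,.2655,.18])"
```

```text
t 4.1 at [ 0.4656 -0.0585  0.0287] F [0.3 0.8 2.8] w 0.456 tooly [0.454 0.891 0.   ] z [-0.  0. -1.]
delta [ 0.1319  0.2964 -0.1513]
```

Request:
drive_tool(
  motion=[
    [[-1,0,0,-0.03,0],[-1,0,0,-0.07,0],[-1,0,0,-0.11,0],[-1,0,0,-0.15,0],[-1,0.02,0.04,-0.15,0],[-1,0.035,0.075,-0.15,0],[-1,0.05,0.11,-0.15,0],[-1,0.065,0.147,-0.15,0],[-1,0.08,0.185,-0.15,0],[-1,0.097,0.22,-0.15,0],[-1,0.115,0.255,-0.15,0],[-1,0.125,0.28,-0.15,0],[-1,0.131,0.294,-0.15,0],[-1,0.132,0.296,-0.15,0],[-1,0.132,0.296,-0.15,0],[-1,0.132,0.296,-0.15,0],[-1,0.132,0.296,-0.15,0]],
  ],
)

```text
t: 5.8
ee_pos: [0.4825, 0.2634, 0.1787]
tcp_rot: [0.736, 3.054, -0.001]
contact_force: [0.5, -0.2, -0.9]
width: 0.45
grip_force: 20.0
```

```bash
python3 - <<'E'
from h import *
go([.4825,.2655,.055])
for n in('side','top'):
    f=ctrl.grab_frame(n);u,v=map(int,proj(f,[.4825,.2655,.12]));print(n,u,v,[np.round(proj(f,[.4825,.2655,z]),1).tolist() for z in(.034,.15,.21)])
    cv2.imwrite(f'pics/{n}1.png',cv2.resize(f['frame'][max(0,v-90):v+90,max(0,u-110):u+110,::-1],None,fx=3,fy=3))
E
```

```text
t 5.8 at [0.4825 0.2634 0.1787] F [ 0.5 -0.2 -0.9] w 0.45 tooly [ 0.456  0.89  -0.   ] z [-0. -0. -1.]
delta [0.0009 0.002  0.1237]
side 185 138 [[188.7, 170.1], [184.1, 127.5], [181.5, 103.6]]
top 131 280 [[142.5, 279.5], [126.9, 281.0], [117.1, 282.0]]
```

View pics/side1.png

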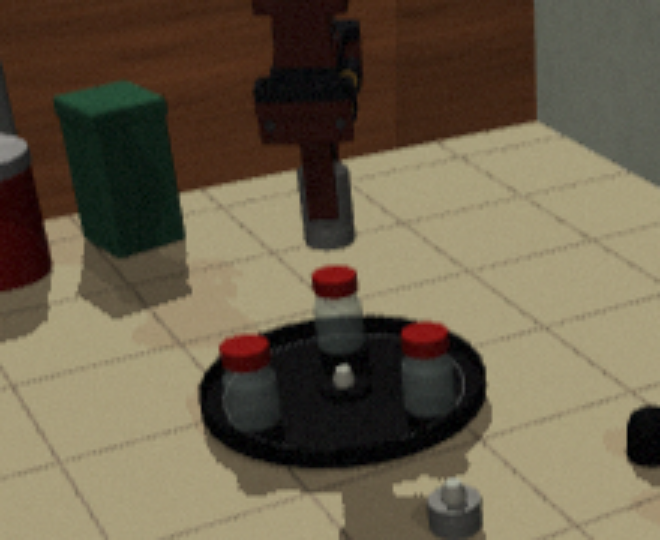

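The section hangs upright. Its lower end is at side pixel (185,126), within about 1 px of where it should be above the spigot at (190,172). I lower it now.

Request:
drive_tool(
  motion=[
    [[-1,0.001,0.001,0.03,0],[-1,0.001,0.001,0.06,0],[-1,0.001,0.001,0.09,0],[-1,0.001,0.001,0.1,0],[-1,0.001,0.001,0.107,0],[-1,0.001,0.001,0.114,0],[-1,0.001,0.001,0.12,0],[-1,0.001,0.001,0.125,0],[-1,0.001,0.001,0.128,0],[-1,0.001,0.001,0.129,0],[-1,0.001,0.001,0.129,0],[-1,0.001,0.001,0.129,0]],
  ],
)

```text
t: 7.1
ee_pos: [0.4819, 0.2666, 0.0499]
tcp_rot: [0.733, 3.055, 0.001]
contact_force: [-0.6, 0.1, -1.0]
width: 0.452
grip_force: 20.0
```

```bash
python3 -c "
from h import *
go([.4825,.2655,.0487])"
```

```text
t 7.1 at [0.4819 0.2666 0.0499] F [-0.6  0.1 -1. ] w 0.452 tooly [0.454 0.891 0.   ] z [ 0.  0. -1.]
delta [-0.001  -0.0007  0.0012]
```

Request:
drive_tool(
  motion=[
    [[-1,0,0,0.001,0],[-1,0,0,0.002,0],[-1,0,0,0.002,0],[-1,0,0,0.002,0]],
  ],
)

```text
t: 7.5
ee_pos: [0.482, 0.2667, 0.0487]
tcp_rot: [0.733, 3.055, 0.001]
contact_force: [-2.9, -1.3, 7.8]
width: 0.45
grip_force: 20.0
```

Request:
drive_tool(
  motion=[
    [[0.25,0,0,0.001,0],[0.25,0,0,0.001,0],[0.25,0,0,0.001,0],[0.25,0,0,0.001,0],[0.25,0,0,0.001,0],[0.25,0,0,-0.02,0],[0.25,0,0,-0.05,0],[0.25,0,0,-0.09,0],[0.25,0,0,-0.13,0],[0.25,0,0,-0.15,0],[0.25,0,0,-0.15,0],[0.25,0,0,-0.15,0]],
  ],
)

```text
t: 8.7
ee_pos: [0.4816, 0.2665, 0.1975]
tcp_rot: [-0.732, -3.055, -0.0]
contact_force: [-0.2, -0.7, 0.2]
width: 0.628
grip_force: 0.0
```

```bash
python3 - <<'E'
from h import *
go([.475,.050,.12])
f=ctrl.grab_frame('side');u,v=map(int,proj(f,[.4825,.2655,.05]))
print(u,v,[np.round(proj(f,[.4825,.2655,z]),1).tolist() for z in(.02,.08,.094)])
cv2.imwrite('pics/side2.png',cv2.resize(f['frame'][v-60:v+60,u-80:u+80,::-1],None,fx=4,fy=4))
E
```

```text
t 8.7 at [0.4816 0.2665 0.1975] F [-0.2 -0.7  0.2] w 0.628 tooly [0.453 0.891 0.   ] z [ 0.  0. -1.]
delta [-0.0923 -0.1959  0.0774]
188 164 [[189.2, 175.0], [186.9, 153.7], [186.4, 148.6]]
```

View pics/side2.png

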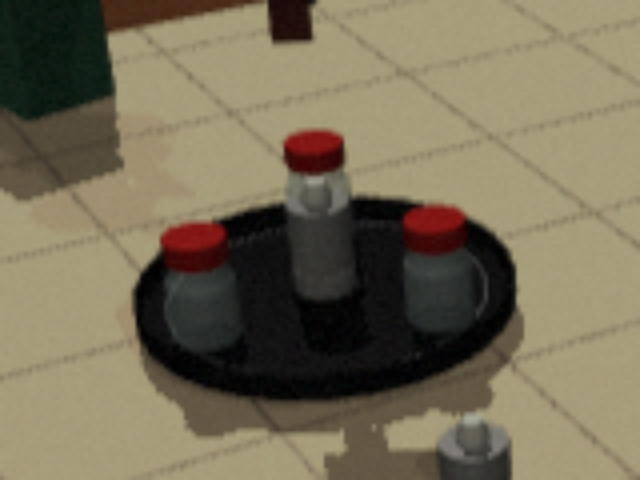

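Section c stands upright. Its spigot tip is at about (186.7,149) and I predicted (186.4,148.6), so it is home. Next is section a.

Request:
drive_tool(
  motion=[
    [[0.25,-0.02,-0.04,0,0],[0.25,-0.04,-0.085,0,0],[0.25,-0.06,-0.13,0,0],[0.6,-0.08,-0.17,0,0],[1,-0.092,-0.196,0,0],[1,-0.092,-0.196,0.03,0],[1,-0.092,-0.196,0.07,0],[1,-0.092,-0.196,0.11,0],[1,-0.092,-0.196,0.12,0],[1,-0.092,-0.196,0.12,0],[1,-0.092,-0.196,0.12,0]],
  ],
)

```text
t: 9.85
ee_pos: [0.4754, 0.05, 0.0783]
tcp_rot: [0.733, 3.055, 0.0]
contact_force: [0.5, -0.7, 0.0]
width: 0.997
grip_force: 0.0
```

```bash
python3 -c "
from h import *
go([.475,.050,.003])"
```

```text
t 9.85 at [0.4754 0.05   0.0783] F [ 0.5 -0.7  0. ] w 0.997 tooly [0.454 0.891 0.   ] z [ 0. -0. -1.]
delta [ 0.0003 -0.0002  0.0753]
```

Request:
drive_tool(
  motion=[
    [[1,0,0,0.03,0],[1,0,0,0.06,0],[1,0,0,0.072,0],[1,0,0,0.075,0],[1,0,0,0.075,0],[-1,0,0,0.075,0],[-1,0,0,0.075,0],[-1,0,0,0.075,0],[-1,0,0,0.075,0],[-1,0,0,0.075,0],[-1,0,0,0.075,0],[-1,0,0,0.075,0],[-1,0,0,0.075,0]],
  ],
)

```text
t: 11.15
ee_pos: [0.4748, 0.05, 0.0027]
tcp_rot: [-0.733, -3.055, 0.0]
contact_force: [0.4, -0.7, 0.3]
width: 0.445
grip_force: 20.0
```

```bash
python3 -c "
from h import *
go([.482,.2662,.15])"
```

```text
t 11.15 at [0.4748 0.05   0.0027] F [ 0.4 -0.7  0.3] w 0.445 tooly [ 0.454  0.891 -0.   ] z [-0. -0. -1.]
delta [ 0.0917  0.1959 -0.1473]
```

Request:
drive_tool(
  motion=[
    [[-1,0,0,-0.03,0],[-1,0,0,-0.07,0],[-1,0,0,-0.11,0],[-1,0,0,-0.147,0],[-1,0.02,0.04,-0.147,0],[-1,0.038,0.08,-0.147,0],[-1,0.056,0.12,-0.147,0],[-1,0.073,0.157,-0.147,0],[-1,0.085,0.182,-0.147,0],[-1,0.091,0.195,-0.147,0],[-1,0.092,0.196,-0.147,0],[-1,0.092,0.196,-0.147,0],[-1,0.092,0.196,-0.147,0],[-1,0.092,0.196,-0.147,0]],
  ],
)

```text
t: 12.55
ee_pos: [0.4821, 0.2647, 0.1498]
tcp_rot: [0.737, 3.054, -0.001]
contact_force: [-0.0, -1.0, -0.5]
width: 0.446
grip_force: 20.0
```

```bash
python3 - <<'E'
from h import *
go([.482,.2662,.083])
f=ctrl.grab_frame('side');u,v=map(int,proj(f,[.4825,.2655,.10]))
print(u,v,[np.round(proj(f,[.482,.266,z]),1).tolist() for z in(.094,.147)])
cv2.imwrite('pics/side3.png',cv2.resize(f['frame'][v-60:v+60,u-80:u+80,::-1],None,fx=4,fy=4))
E
```

```text
t 12.55 at [0.4821 0.2647 0.1498] F [-0.  -1.  -0.5] w 0.446 tooly [ 0.456  0.89  -0.   ] z [ 0. -0. -1.]
delta [0.0008 0.0013 0.0668]
186 146 [[186.1, 148.6], [183.9, 128.6]]
```

View pics/side3.png

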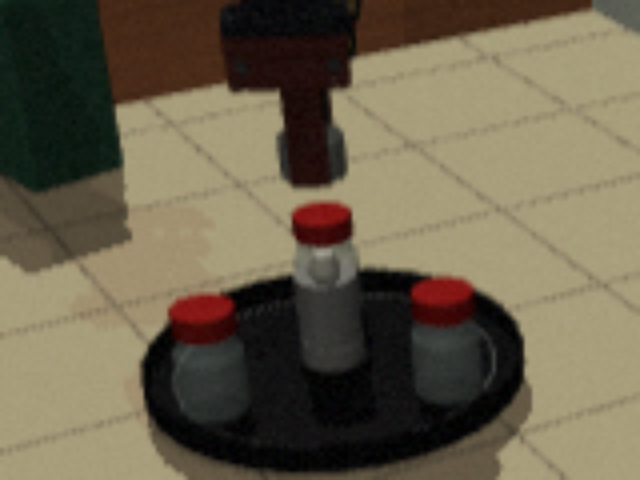

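Section a is held upright. Its lower end at about (184,130) is in line with the spigot at (186.5,149).

Request:
drive_tool(
  motion=[
    [[-1,0.001,0.001,0.02,0],[-1,0.001,0.001,0.035,0],[-1,0.001,0.001,0.043,0],[-1,0.001,0.001,0.05,0],[-1,0.001,0.001,0.056,0],[-1,0.001,0.001,0.061,0],[-1,0.001,0.001,0.065,0],[-1,0.001,0.001,0.066,0],[-1,0.001,0.001,0.067,0],[-1,0.001,0.001,0.068,0],[-1,0.001,0.001,0.068,0],[-1,0.001,0.001,0.068,0]],
  ],
)

```text
t: 13.8
ee_pos: [0.4816, 0.2679, 0.0826]
tcp_rot: [0.733, 3.055, 0.001]
contact_force: [-2.1, -0.8, 7.1]
width: 0.447
grip_force: 20.0
```

Request:
drive_tool(
  motion=[
    [[0.25,0,0,0,0],[0.25,0,0,0,0],[0.25,0,0,0,0],[0.25,0,0,0,0],[0.25,0,0,0,0],[0.25,0,0,-0.02,0],[0.25,0,0,-0.05,0],[0.25,0,0,-0.09,0],[0.25,0,0,-0.12,0],[0.25,0,0,-0.12,0],[0.25,0,0,-0.12,0]],
  ],
)

```text
t: 14.9
ee_pos: [0.4814, 0.268, 0.202]
tcp_rot: [0.732, 3.054, 0.002]
contact_force: [1.0, 0.1, -0.6]
width: 0.621
grip_force: 0.0
```

```bash
python3 - <<'E'
from h import *
go([.555,-.289,.12])
f=ctrl.grab_frame('side');u,v=map(int,proj(f,[.4825,.2655,.07]))
print(u,v,[np.round(proj(f,[.482,.266,z]),1).tolist() for z in(.02,.08,.105,.119)])
cv2.imwrite('pics/side4.png',cv2.resize(f['frame'][v-60:v+60,u-80:u+80,::-1],None,fx=4,fy=4))
f=ctrl.grab_frame('top');u,v=map(int,proj(f,[.482,.266,.115]));b=blob(f,u,v,7);print(b,ray(f,*b[:2],.115))
E
```

```text
t 14.9 at [0.4814 0.268  0.202 ] F [ 1.   0.1 -0.6] w 0.621 tooly [0.453 0.891 0.001] z [ 0.001  0.001 -1.   ]
delta [-0.3181 -0.4632  0.0815]
187 157 [[188.9, 175.0], [186.6, 153.7], [185.6, 144.5], [185.1, 139.3]]
(np.float64(134.35897435897436), np.float64(274.61538461538464), 39) [0.49391649 0.26106697 0.115     ]
```

View pics/side4.png

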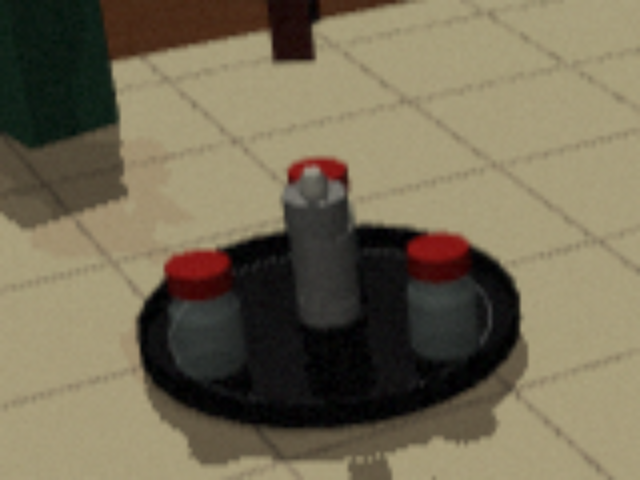

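The stack is upright. The top spigot tip is at (185,139.5) against (185.1,139.3) predicted, so section a is home. Next is the tray.

Request:
drive_tool(
  motion=[
    [[0.25,-0.025,-0.037,0,0],[0.25,-0.05,-0.075,0,0],[0.25,-0.078,-0.113,0,0],[0.25,-0.106,-0.153,0,0],[0.6,-0.134,-0.195,0,0],[1,-0.162,-0.236,0,0],[1,-0.19,-0.277,0,0],[1,-0.218,-0.318,0,0],[1,-0.246,-0.359,0,0],[1,-0.275,-0.4,0,0],[1,-0.3,-0.437,0,0],[1,-0.315,-0.459,0.03,0],[1,-0.318,-0.463,0.07,0],[1,-0.318,-0.463,0.1,0],[1,-0.318,-0.463,0.1,0],[1,-0.318,-0.463,0.1,0],[1,-0.318,-0.463,0.1,0],[1,-0.318,-0.463,0.1,0]],
  ],
)

```text
t: 16.8
ee_pos: [0.5558, -0.2893, 0.1034]
tcp_rot: [0.731, 3.052, -0.0]
contact_force: [0.4, -0.4, -0.6]
width: 1.001
grip_force: 0.0
```

```bash
python3 -c "
from h import *
go([.555,-.289,.007])"
```

```text
t 16.8 at [ 0.5558 -0.2893  0.1034] F [ 0.4 -0.4 -0.6] w 1.001 tooly [0.453 0.891 0.   ] z [ 0.003 -0.001 -1.   ]
delta [ 0.0011 -0.0001  0.0964]
```

Request:
drive_tool(
  motion=[
    [[1,0.001,0,0.03,0],[1,0.001,0,0.06,0],[1,0.001,0,0.085,0],[1,0.001,0,0.094,0],[1,0.001,0,0.096,0],[1,0.001,0,0.096,0],[-1,0.001,0,0.096,0],[-1,0.001,0,0.096,0],[-1,0.001,0,0.096,0],[-1,0.001,0,0.096,0],[-1,0.001,0,0.096,0],[-1,0.001,0,0.096,0],[-1,0.001,0,0.096,0]],
  ],
  force=35,
)

```text
t: 18.1
ee_pos: [0.5538, -0.2887, 0.0057]
tcp_rot: [-0.733, -3.055, 0.0]
contact_force: [0.2, -0.2, 0.5]
width: 0.473
grip_force: 35.0
```

```bash
python3 -c "
from h import *
go([.482,.266,.207])"
```

```text
t 18.1 at [ 0.5538 -0.2887  0.0057] F [ 0.2 -0.2  0.5] w 0.473 tooly [ 0.454  0.891 -0.   ] z [-0. -0. -1.]
delta [ 0.3157  0.4617 -0.2014]
```

Request:
drive_tool(
  motion=[
    [[-1,0,0,-0.02,0],[-1,0,0,-0.05,0],[-1,0,0,-0.085,0],[-1,0,0,-0.12,0],[-1,0.01,0.015,-0.155,0],[-1,0.03,0.045,-0.18,0],[-1,0.055,0.08,-0.19,0],[-1,0.08,0.117,-0.19,0],[-1,0.105,0.154,-0.19,0],[-1,0.13,0.19,-0.19,0],[-1,0.155,0.227,-0.19,0],[-1,0.18,0.263,-0.19,0],[-1,0.205,0.3,-0.19,0],[-1,0.23,0.336,-0.19,0],[-1,0.255,0.373,-0.19,0],[-1,0.277,0.405,-0.19,0],[-1,0.295,0.431,-0.19,0],[-1,0.308,0.45,-0.19,0],[-1,0.314,0.46,-0.19,0],[-1,0.316,0.462,-0.19,0]],
  ],
)

```text
t: 20.1
ee_pos: [0.4814, 0.2674, 0.1953]
tcp_rot: [-0.73, -3.055, 0.001]
contact_force: [-0.3, 0.8, -1.6]
width: 0.473
grip_force: 35.0
```

Request:
drive_tool(
  motion=[
    [[-1,0,0,0,0],[-1,0,0,0,0],[-1,0,0,0,0]],
  ],
)

```text
t: 20.4
ee_pos: [0.4822, 0.265, 0.1957]
tcp_rot: [0.736, 3.054, -0.0]
contact_force: [-0.8, -0.7, -2.1]
width: 0.473
grip_force: 35.0
```

```bash
python3 - <<'E'
from h import *
go([.482,.266,.111])
f=ctrl.grab_frame('side');u,v=map(int,proj(f,[.4825,.2655,.12]))
print(u,v,[np.round(proj(f,[.482,.266,z]),1).tolist() for z in(.119,.19)])
cv2.imwrite('pics/side5.png',cv2.resize(f['frame'][v-60:v+60,u-80:u+80,::-1],None,fx=4,fy=4))
E
```

```text
t 20.4 at [0.4822 0.265  0.1957] F [-0.8 -0.7 -2.1] w 0.473 tooly [ 0.456  0.89  -0.   ] z [ 0. -0. -1.]
delta [0.0007 0.0009 0.0847]
185 138 [[185.1, 139.3], [182.1, 111.7]]
```

View pics/side5.png

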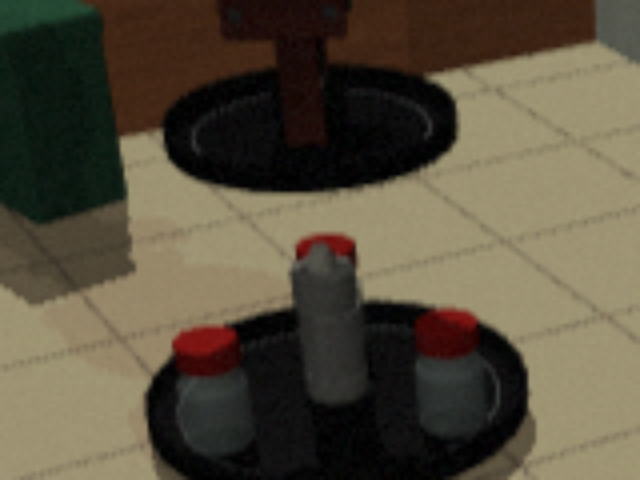

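The tray hangs level and is centred at about (182.5,110), above the spigot at (185,139). I lower it onto the stack.

Request:
drive_tool(
  motion=[
    [[-1,0.001,0.001,0.02,0],[-1,0.001,0.001,0.04,0],[-1,0.001,0.001,0.055,0],[-1,0.001,0.001,0.062,0],[-1,0.001,0.001,0.068,0],[-1,0.001,0.001,0.074,0],[-1,0.001,0.001,0.079,0],[-1,0.001,0.001,0.083,0],[-1,0.001,0.001,0.084,0],[-1,0.001,0.001,0.085,0],[-1,0.001,0.001,0.085,0],[-1,0.001,0.001,0.085,0]],
  ],
)

```text
t: 21.65
ee_pos: [0.4815, 0.2679, 0.1109]
tcp_rot: [0.733, 3.055, 0.0]
contact_force: [-0.3, -0.4, -1.2]
width: 0.472
grip_force: 35.0
```

Request:
drive_tool(
  motion=[
    [[-1,0,0,0.001,0],[-1,0,0,0.0015,0],[-1,0,0,0.0015,0]],
  ],
)

```text
t: 21.95
ee_pos: [0.4818, 0.268, 0.1105]
tcp_rot: [0.733, 3.055, 0.002]
contact_force: [-2.6, -2.0, 10.2]
width: 0.474
grip_force: 35.0
```

Request:
drive_tool(
  motion=[
    [[0.35,0,0,0,0],[0.35,0,0,0,0],[0.35,0,0,0,0],[0.35,0,0,0,0],[0.35,0,0,0,0],[0.35,0,0,-0.02,0],[0.35,0,0,-0.05,0],[0.35,0,0,-0.09,0],[0.35,0,0,-0.12,0],[0.35,0,0,-0.12,0],[0.35,0,0,-0.12,0]],
  ],
)

```text
t: 23.05
ee_pos: [0.4812, 0.2679, 0.2292]
tcp_rot: [0.732, 3.055, 0.001]
contact_force: [0.5, 0.7, 0.2]
width: 0.677
grip_force: 0.0
```

```bash
python3 - <<'E'
from h import *
go([.651,.052,.12])
f=ctrl.grab_frame('side');u,v=map(int,proj(f,[.4825,.2655,.10]))
print(u,v,[np.round(proj(f,[.482,.267,z]),1).tolist() for z in(.105,.135,.149)])
cv2.imwrite('pics/side6.png',cv2.resize(f['frame'][v-60:v+60,u-80:u+80,::-1],None,fx=4,fy=4))
E
```

```text
t 23.05 at [0.4812 0.2679 0.2292] F [0.5 0.7 0.2] w 0.677 tooly [0.453 0.891 0.001] z [ 0.     0.001 -1.   ]
delta [-0.2492 -0.1154  0.1091]
186 146 [[185.5, 144.4], [184.3, 133.1], [183.7, 127.7]]
```

View pics/side6.png

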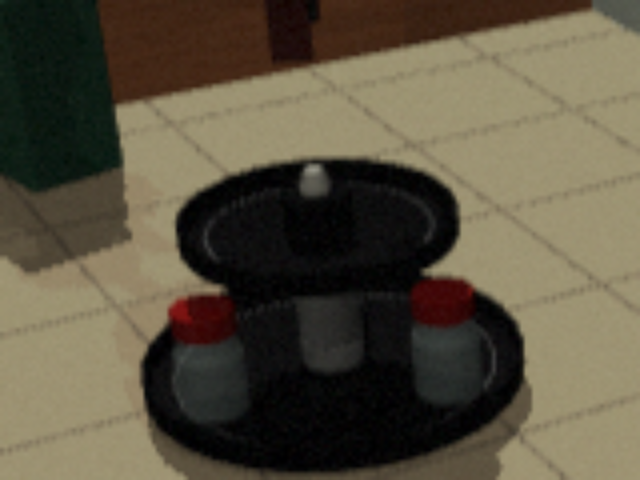

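The tray is level and home: its spigot tip is at (184.5,127.5) against (183.7,127.7) predicted. The knob is last.

Request:
drive_tool(
  motion=[
    [[0.35,-0.03,-0.014,0,0],[0.35,-0.065,-0.03,0,0],[0.35,-0.105,-0.048,0,0],[0.6,-0.145,-0.067,0,0],[1,-0.185,-0.086,0,0],[1,-0.225,-0.104,0,0],[1,-0.249,-0.1155,0.02,0],[1,-0.249,-0.1155,0.06,0],[1,-0.249,-0.1155,0.1,0],[1,-0.249,-0.1155,0.13,0],[1,-0.249,-0.1155,0.13,0],[1,-0.249,-0.1155,0.13,0],[1,-0.249,-0.1155,0.13,0]],
  ],
)

```text
t: 24.4
ee_pos: [0.6518, 0.0518, 0.1005]
tcp_rot: [0.733, 3.053, 0.001]
contact_force: [-0.3, -0.5, 0.3]
width: 1.002
grip_force: 0.0
```

```bash
python3 -c "
from h import *
go([.651,.052,.005])"
```

```text
t 24.4 at [0.6518 0.0518 0.1005] F [-0.3 -0.5  0.3] w 1.002 tooly [0.454 0.891 0.001] z [ 0.002  0.    -1.   ]
delta [ 0.001  -0.0003  0.0955]
```

Request:
drive_tool(
  motion=[
    [[1,0.001,0,0.03,0],[1,0.001,0,0.06,0],[1,0.001,0,0.085,0],[1,0.001,0,0.094,0],[1,0.001,0,0.096,0],[1,0.001,0,0.096,0],[-1,0.001,0,0.096,0],[-1,0.001,0,0.096,0],[-1,0.001,0,0.096,0],[-1,0.001,0,0.096,0],[-1,0.001,0,0.096,0],[-1,0.001,0,0.096,0],[-1,0.001,0,0.096,0]],
  ],
  force=15,
)

```text
t: 25.7
ee_pos: [0.65, 0.0525, 0.0032]
tcp_rot: [0.733, 3.055, 0.0]
contact_force: [0.2, 1.6, 0.4]
width: 0.445
grip_force: 15.0
```

```bash
python3 -c "
from h import *
go([.4825,.267,.195])"
```

```text
t 25.7 at [0.65   0.0525 0.0032] F [0.2 1.6 0.4] w 0.445 tooly [0.454 0.891 0.   ] z [ 0.  0. -1.]
delta [ 0.2466  0.1152 -0.1918]
```

Request:
drive_tool(
  motion=[
    [[-1,0,0,-0.03,0],[-1,0,0,-0.07,0],[-1,0,0,-0.11,0],[-1,0,0,-0.15,0],[-1,0,0,-0.18,0],[-1,0.02,0.01,-0.195,0],[-1,0.055,0.026,-0.195,0],[-1,0.095,0.044,-0.195,0],[-1,0.135,0.063,-0.195,0],[-1,0.175,0.082,-0.195,0],[-1,0.21,0.098,-0.195,0],[-1,0.235,0.11,-0.195,0],[-1,0.245,0.115,-0.195,0],[-1,0.247,0.115,-0.195,0],[-1,0.247,0.115,-0.195,0],[-1,0.247,0.115,-0.195,0],[-1,0.247,0.115,-0.195,0]],
  ],
)

```text
t: 27.4
ee_pos: [0.483, 0.2654, 0.1982]
tcp_rot: [0.737, 3.054, -0.001]
contact_force: [-0.6, 0.0, 0.3]
width: 0.448
grip_force: 15.0
```

```bash
python3 - <<'E'
from h import *
go([.4825,.267,.1382])
f=ctrl.grab_frame('side');u,v=map(int,proj(f,[.4825,.2655,.15]))
print(u,v,[np.round(proj(f,[.4825,.267,z]),1).tolist() for z in(.149,.195)])
cv2.imwrite('pics/side7.png',cv2.resize(f['frame'][v-60:v+60,u-80:u+80,::-1],None,fx=4,fy=4))
E
```

```text
t 27.4 at [0.483  0.2654 0.1982] F [-0.6  0.   0.3] w 0.448 tooly [ 0.456  0.89  -0.   ] z [ 0. -0. -1.]
delta [0.0012 0.0012 0.06  ]
184 127 [[183.9, 127.7], [181.9, 109.5]]
```

View pics/side7.png

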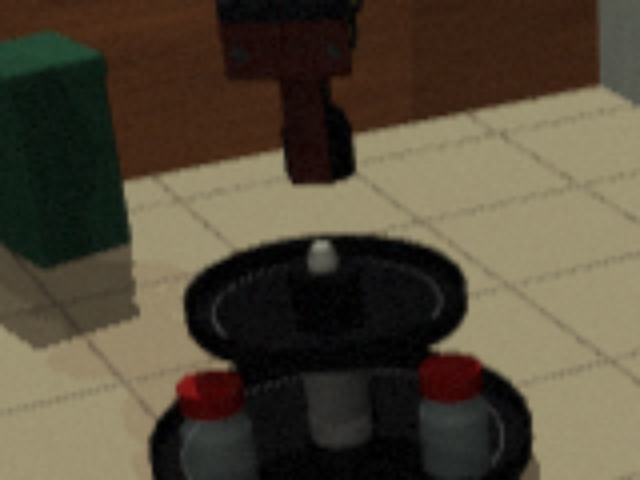

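The knob sits further right of the finger than section a did: its right edge is at crop x≈356 and its left edge at ≈286. That puts it a few mm off along tool -x, so I measure it precisely.

```bash
python3 - <<'E'
from h import *
f=ctrl.grab_frame('side');g=f['frame'].astype(int)
for v in range(104,114): print(v,g[v,170:198].sum(1).tolist())
for z in (.195,.20,.205,.21,.215):print(z,[np.round(proj(f,[.483+s*-.891,.2655+s*.454,z]),1).tolist() for s in(-.02,0,.02)])
b=blob(f,184,127,5,.5);print(b,ray(f,*b[:2],.145))
p=ctrl.spot_in(f,'knob');print([(np.round(d['centre'],3),d['p']) for d in p])
cv2.imwrite('pics/side8.png',cv2.resize(f['frame'][90:140,150:220,::-1],None,fx=10,fy=10,interpolation=cv2.INTER_CUBIC))
E
```

```text
104 [134, 166, 217, 224, 321, 19, 41, 43, 47, 66, 44, 53, 48, 48, 57, 46, 7, 7, 0, 20, 11, 54, 309, 416, 423, 419, 423, 420]
105 [320, 338, 364, 367, 410, 3, 60, 37, 47, 30, 45, 47, 54, 37, 34, 44, 12, 12, 13, 7, 10, 17, 203, 417, 421, 413, 421, 422]
106 [420, 418, 415, 428, 416, 67, 36, 49, 40, 58, 48, 53, 53, 49, 59, 57, 8, 14, 1, 0, 13, 39, 195, 417, 422, 405, 377, 377]
107 [423, 409, 422, 415, 410, 88, 46, 32, 50, 50, 34, 45, 74, 36, 46, 55, 11, 9, 4, 11, 2, 12, 193, 400, 380, 355, 390, 393]
108 [420, 420, 421, 413, 416, 145, 31, 45, 41, 64, 57, 52, 48, 52, 49, 58, 27, 6, 7, 16, 3, 11, 148, 407, 394, 389, 424, 413]
109 [418, 417, 417, 412, 406, 186, 24, 51, 55, 51, 52, 45, 37, 63, 55, 42, 40, 8, 2, 3, 13, 29, 151, 389, 417, 420, 413, 410]
110 [417, 414, 423, 423, 414, 321, 18, 62, 51, 59, 56, 55, 58, 48, 54, 49, 28, 8, 3, 24, 27, 148, 329, 343, 388, 421, 415, 423]
111 [422, 399, 374, 383, 381, 355, 143, 56, 51, 56, 65, 66, 55, 48, 60, 67, 52, 2, 5, 69, 139, 331, 419, 368, 356, 371, 424, 425]
112 [379, 363, 397, 384, 390, 376, 253, 47, 41, 46, 90, 87, 89, 95, 94, 86, 88, 226, 302, 319, 342, 423, 419, 419, 385, 357, 395, 402]
113 [394, 390, 411, 412, 419, 415, 374, 312, 314, 316, 327, 318, 319, 321, 323, 321, 328, 372, 421, 415, 418, 422, 416, 412, 419, 402, 380, 338]
0.195 [[191.0, 109.4], [182.4, 109.6], [173.8, 109.9]]
0.2 [[190.8, 107.4], [182.2, 107.6], [173.5, 107.9]]
0.205 [[190.6, 105.3], [181.9, 105.6], [173.3, 105.9]]
0.21 [[190.4, 103.3], [181.7, 103.6], [173.0, 103.8]]
0.215 [[190.2, 101.2], [181.5, 101.5], [172.8, 101.8]]
(np.float64(183.82142857142858), np.float64(129.67857142857142), 28) [0.48091342 0.26464226 0.145     ]
[]
```

View pics/side8.png

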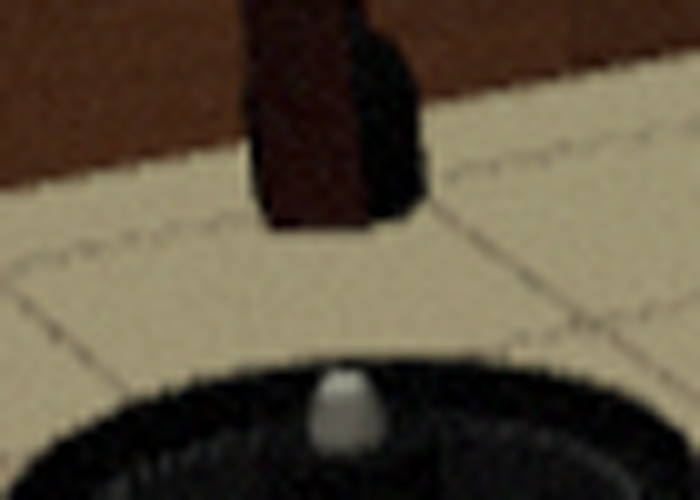

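The knob spans 174.65 to 192.0 at row 106. Its centre is 183.35, and over the spigot (x≈184 at row 128) it should be 181.55. That is 1.8 px, or about 4 mm, so I correct by +4 mm along tool x.

Request:
drive_tool(
  motion=[
    [[-1,0.004,0.0015,0.015,0],[-1,0.004,0.0015,0.03,0],[-1,0.004,0.0015,0.038,0],[-1,0.004,0.0015,0.044,0],[-1,0.004,0.0015,0.05,0],[-1,0.004,0.0015,0.054,0],[-1,0.004,0.0015,0.057,0],[-1,0.004,0.0015,0.059,0],[-1,0.004,0.0015,0.06,0],[-1,0.004,0.0015,0.06,0]],
  ],
)

```text
t: 28.55
ee_pos: [0.4792, 0.2701, 0.1383]
tcp_rot: [0.733, 3.055, 0.0]
contact_force: [-0.2, -1.0, 0.2]
width: 0.448
grip_force: 15.0
```

Request:
drive_tool(
  motion=[
    [[-1,0,0,0.0005,0],[-1,0,0,0.001,0],[-1,0,0,0.001,0]],
  ],
)

```text
t: 28.85
ee_pos: [0.4796, 0.2702, 0.138]
tcp_rot: [0.733, 3.054, 0.001]
contact_force: [-1.5, -0.2, 6.8]
width: 0.451
grip_force: 15.0
```

Request:
drive_tool(
  motion=[
    [[0.35,0,0,0,0],[0.35,0,0,0,0],[0.35,0,0,0,0],[0.35,0,0,0,0],[0.35,0,0,0,0],[0.35,0,0,-0.02,0],[0.35,0,0,-0.05,0],[0.35,0,0,-0.09,0],[0.35,-0.03,0,-0.12,0],[0.35,-0.08,-0.03,-0.12,0],[0.35,-0.13,-0.07,-0.12,0],[0.35,-0.17,-0.11,-0.12,0],[0.35,-0.18,-0.12,-0.12,0],[0.35,-0.18,-0.12,-0.12,0],[0.35,-0.18,-0.12,-0.12,0],[0.35,-0.18,-0.12,-0.12,0],[0.35,-0.18,-0.12,-0.12,0]],
  ],
)

```text
t: 30.55
ee_pos: [0.5846, 0.0835, 0.2569]
tcp_rot: [-0.728, -3.055, -0.001]
contact_force: [-1.0, 0.1, 1.1]
width: 0.674
grip_force: 0.0
```

```bash
python3 - <<'E'
from h import *
go([.48,.26,.2])
f=ctrl.grab_frame('side');print([np.round(proj(f,[.482,.267,z]),1).tolist() for z in(.135,.177)])
t=ctrl.grab_frame('top')
a=cv2.resize(f['frame'][90:210,120:280,::-1],(480,360));b=cv2.resize(t['frame'][200:360,60:280,::-1],(320,240))
cv2.imwrite('pics/end.png',np.hstack([a,np.vstack([b,np.zeros((120,320,3),np.uint8)])]))
for n in('jar_1','egg_cup','section_b'):print(n,[(np.round(d['centre'],3).tolist(),round(d['p'],2)) for d in ctrl.spot_in(t,n)])
E
```

```text
t 30.55 at [0.5846 0.0835 0.2569] F [-1.   0.1  1.1] w 0.674 tooly [0.451 0.893 0.   ] z [-0.001  0.001 -1.   ]
delta [0.1729 0.1103 0.0571]
[[184.3, 133.1], [182.5, 116.7]]
jar_1 []
egg_cup []
section_b [([0.62, -0.045, 0.041], 0.69)]
```

View pics/end.png

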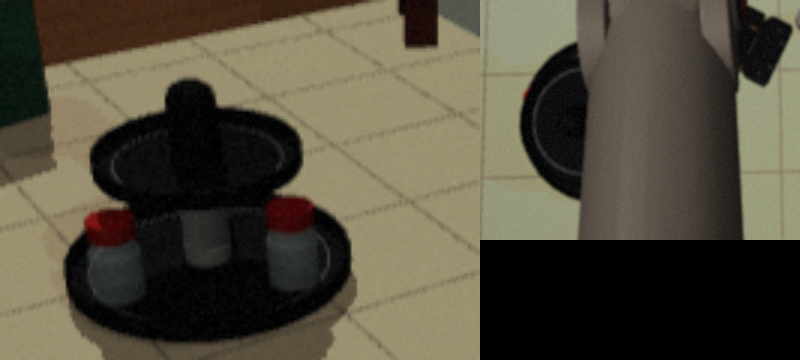

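The knob is upright and seated, with its top at about (183.3,116.7) against (182.5,116.7) predicted. No white spigot shows, the trays are level, and the two jars in view still stand in place.

```bash
python3 -c "
from plant import ctrl
print(ctrl.finish_job())"
```

```text
the job is handed in; nothing more can be done
None
```

The second tier is on the turntable: section c, then section a, the upper tray and the knob, each seated upright and released, and the job was handed in at about 31 s; the arm or new tray hid the third jar and the egg cup in the last pictures, but nothing touched them as far as I could tell.

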